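# Stand the new turbine shaft in the bearing housing

### The arm

A 6-joint arm with a two-finger parallel gripper is mounted at the origin on the work surface. World frame = base frame: x ahead of the robot, y to its left, z up, the work surface at z = 0. Lengths are in mm, angles in rad, forces in N, time in s.
With the tool pointing down it reaches from about 350 to 975 mm from the base axis. Payload 7.1 kg.
Tool frame: the origin (TCP) lies at the very end of the fingers, on their centre line; the grasp point (between the pads) lies ctrl.hold_point_z behind it (ctrl.hold_point_z is the distance from the TCP to the grasp point, in mm); z points along the fingers, y is the line along which they close (so a half turn about z gives the same grasp; the last joint's range is limited). The gripper opens to 88 mm and grips with 3 to 60 N. Pads are 20 mm wide; open, the fingers measure 115 mm over their backs; the gripper's body (75 mm by 178 mm) begins 61 mm behind the grasp point.
Start: joints at [1.134, 0.423, 1.63, -0, 1.089, -0.019], TCP at [253.562, 571.237, 222.675] pointing down, gripper open.
Joint ranges: [-3, 3], [-0.9, 2.11], [0.09, 2.58], [-1.31, 4.45], [0.11, 2.69], [-2.54, 2.54]. Speed limits (rad/s): [2.39, 2.39, 3.01, 3.14, 3.14, 3.14].

### API

Orientations are given as a rotation vector (axis times angle).
In Python, from workcell import ctrl gives the robot as it stands. The module is installed in compiled form; this text tells all that it offers.
- The arm moves only by the shell command python3 -m creep 'ROWS'. ROWS is JSON, a list of rows, each an object with "translation": the shift along the tool's x, y, z in mm, a list of three; "angular": the turn, a rotation vector about the tool's x, y, z in rad, a list of three; "jaw": the opening, from 0 (shut) to 1 (fully open). A call has exactly 8 rows; each row is the pose to reach, as a shift and turn from the pose commanded when the call began, along the tool's axes at that moment; what a row does not reach only later rows make up. A row lasts 1/8 s, in which the tool goes at most 62.5 mm and 10.7 degrees, less where a joint would pass 70% of its speed; a pose out of reach is approached as far as the arm can. A call with a gripper value outside its range is refused whole. The fingers move at their own pace and stop on an object; the grip force is fixed at half the most. Time passes only in rows, so rows that repeat a pose let the fingers close, or fill a call up. It gives the time, the measured TCP pose, the force, the opening and the grip force at its end, in the units of the state.
- ctrl.get_obs(): the state, without advancing time (a new reading comes with each control period).
- ctrl.get_image(name): name is "scene" or "top"; returns the picture (420x560x3 uint8, red, green, blue); there is no depth.
- ctrl.camera_info(name): a dict with "camera_matrix" (3x3 intrinsics, pixels), "distortion" ([k1, k2, p1, p2, k3] as OpenCV has them; the pictures are not rectified), "world_from_camera" (4x4, takes a point from camera to world coordinates). Camera axes: x right, y up, looking along -z (the intrinsics and any distortion apply to the point x, -y, -z); pixel columns grow to the right and rows downward; lengths in mm; the calibration is good to about 2 mm. A picture is of the moment at which its call begins. camera_info takes no time and is no camera call.
- ctrl.close_job(): hands the job in; it is judged then, once.
Trained networks look in the newest picture that a camera, given by its name, has taken for a name from the list of things; names that differ only in an ending like _2 or _b are one class to them, and where a whole thing is asked for, a point or a joint stands for the part that bears it (a point fixed in the world has none). Each returns a list of dicts, best first, with "score" (0 to 1); they miss things now and then, are a little off and sometimes report something else, mostly with a low value. They report only what shows in the picture. A call takes as long as a camera call.
- ctrl.look_for(camera, label): "rect" ([left, top, right, bottom] in pixels, round what is visible of it).
The state is a dict: "t": time; "qpos": joint angles; "qvel": joint speeds; "joint_torque": joint torques, N m; "ee_pos": TCP position; "orientation": TCP orientation; "ft_force": force on the tool from outside, world axes, zero at the start; "moment": the same for the moment, N m; "width": finger opening in mm; "grasp_force": force on a finger pad.
Only numpy, scipy, OpenCV 4.12 (cv2) and the standard library are available. Lean on these libraries where they do the work, as an engineer would, in place of code of your own. Each camera call takes 0.05 s, during which the arm holds its last target. There are 200 camera calls.

### The job

Take the turbine shaft with the green end out of the slanted rack and put it in the open dark iron bearing housing: enter its tip at a clear tilt (about 20 degrees), then, with the tip in the bore, straighten it upright and lower it until its wheel is seated on the housing's rim, and only then let go. Leave the worn shaft with the red end in the rack.

Things in the scene. Friction and masses are not known exactly. Their poses are not given: they have to be found in the camera images.
- shaft: New turbine shaft, 0.25-0.5 kg. Origin: centre of its lower tip, +z along it to the wheel. Along z in mm: steel shaft 12 diameter, 0-71; cone to 24; journal 24, 83-95; dark wheel 58, its flat underside at 95; hub tapering to 20; GREEN round boss 18 diameter, 119-147: grip there, fingers along -z. Starts in either rack tube, leaning 25 degrees, wheel on the tube's rim.
- worn_shaft: Worn shaft of the same shape, size and origin but with a RED boss, in the rack's other tube, 120 mm away. To be left there.
- rack: Fixed rack: blue base 130 x 200 mm with two grey tubes (50 mm outside, bore 28 mm, 100 mm long), 120 mm apart along its y, leaning 25 degrees to its -x side, roughly towards the robot. Origin: centre of its underside. A shaft must be drawn 95 mm or more along the tube's axis to come free.
- housing: Fixed dark iron upright cylinder, 72 mm diameter (foot 100 mm), 110 mm high. Origin: centre of its underside, +z up. Vertical open bore in its top: 36 mm diameter, 104 mm deep, bright rim at z = 110 mm. A seated shaft's wheel lies on the rim, its tip at z = 15 mm. Stands near a like-shaped bright aluminium housing with an orange cap, not to be used.

How it is judged (in metres and radians):
On the way, in this order (a step that is already met when the one before it is completed fails the run):
1. the held shaft's tip is at least 5 mm inside the housing's bore while the shaft leans more than 10 degrees (angle between shaft's own z axis and vertical above 0.175 rad and z of shaft in the frame of housing between 0 and 0.105 m and horizontal distance between shaft and housing below 0.018 m and contact force between the fingers and shaft above 0.5 N), for 0.1 s.
2. still held, the shaft is upright within 10 degrees and lowered to within 10 mm of its seat (angle between shaft's own z axis and vertical below 0.175 rad and z of shaft in the frame of housing below 0.025 m and horizontal distance between shaft and housing below 0.018 m and contact force between the fingers and shaft above 0.5 N), for 0.1 s.
At the end, for the whole second after the job is handed in: The green-ended shaft stands released and at rest in the dark iron housing's bore: upright within 10 degrees, its tip within 18 mm of the bore's axis, its wheel within 10 mm of the rim; the worn shaft is within 20 mm of where it was (angle between shaft's own z axis and vertical below 0.175 rad and z of shaft in the frame of housing between 0.005 and 0.025 m and horizontal distance between shaft and housing below 0.018 m and linear speed of shaft below 0.02 m/s and contact force between the fingers and shaft below 0.1 N and distance of worn_shaft from where it was at the start of the episode below 0.02 m); the robot touches nothing.
It fails at once if the worn shaft is moved by more than 20 mm or lifted out of the rack (distance of worn_shaft from where it was at the start of the episode above 0.02 m).
It also fails if it takes over 45 s, if anything falls off the work surface, if the arm or the gripper's body presses on something with over 40 N, if the wrist force passes 120 N, or if a joint passes its speed limit or range.

## Working session

There is one attempt and no reset: what is moved stays moved. The work goes in short steps, Python scripts to look and compute and a shell command to move; the robot and the scene stay as the last step left them, time stands still between calls to the robot, and variables do not carry over. Pictures are saved under pics/ and viewed, at most 10 in all, crops included, and the job is handed in when it is done.

```bash
mkdir -p pics
python3 - <<'E'
from workcell import ctrl
import cv2,numpy as np
np.set_printoptions(precision=3,suppress=True)
for n in("scene","top"):
    im=ctrl.get_image(n); cv2.imwrite(f"pics/{n}0.png",im[:,:,::-1])
    c=ctrl.camera_info(n); print(n,np.array(c["camera_matrix"]).tolist(),c["distortion"]);print(np.array(c["world_from_camera"]))
    for l in("shaft","worn_shaft","rack","housing"): print(l,[(d["score"],np.round(d["rect"],1).tolist()) for d in ctrl.look_for(n,l)][:3])
print(ctrl.get_obs(),ctrl.hold_point_z)
E
```

```text
scene [[516.0191063587997, 0.0, 280.55729907760474], [0.0, 516.0191063587997, 212.4389317691674], [0.0, 0.0, 1.0]] [0.068 0.    0.    0.    0.   ]
[[   0.164   -0.788    0.594 1208.288]
 [   0.986    0.12    -0.114 -119.776]
 [   0.019    0.604    0.796  913.287]
 [   0.       0.       0.       1.   ]]
shaft [(0.71, [314.6, 163.9, 337.1, 192.5])]
worn_shaft [(0.91, [365.6, 150.6, 395.4, 179.6])]
rack [(0.65, [300.7, 178.6, 405.6, 252.4])]
housing []
top [[424.7672722890893, 0.0, 271.05718341189765], [0.0, 424.7672722890893, 208.58868690329845], [0.0, 0.0, 1.0]] [-0.127  0.     0.     0.     0.   ]
[[  0.028   0.993  -0.118 454.024]
 [ -1.      0.027  -0.003   9.569]
 [ -0.      0.118   0.993 840.535]
 [  0.      0.      0.      1.   ]]
shaft [(0.86, [209.2, 186.0, 237.1, 217.4]), (0.33, [148.0, 164.4, 246.7, 236.8])]
worn_shaft [(0.88, [136.4, 188.0, 172.6, 218.8])]
rack [(0.92, [147.3, 164.8, 247.5, 236.7])]
housing [(0.76, [296.0, 161.7, 348.9, 216.9])]
{'t': 0.5, 'qpos': array([ 1.134,  0.423,  1.63 , -0.   ,  1.089, -0.019]), 'qvel': array([-0.   , -0.002, -0.001,  0.001,  0.001, -0.001]), 'joint_torque': array([  0.   , -54.415, -27.381,   0.064,   0.018,  -0.   ]), 'ee_pos': array([253.565, 571.209, 222.649]), 'orientation': array([-0.652, -3.073,  0.   ]), 'ft_force': array([-0.054,  0.759, -0.756]), 'moment': array([-0.04 ,  0.052,  0.017]), 'grasp_force': 0.0, 'width': 87.60275553780428} 18.700000000000003
```

Run:
```python
import cv2
a=cv2.imread("pics/scene0.png")[110:290,180:440]; b=cv2.imread("pics/top0.png")[130:270,110:370]
cv2.imwrite("pics/s1.png",cv2.resize(a,None,fx=3,fy=3,interpolation=2)); cv2.imwrite("pics/t1.png",cv2.resize(b,None,fx=3,fy=3,interpolation=2))
```

```text
(no output)
```

View pics/s1.png

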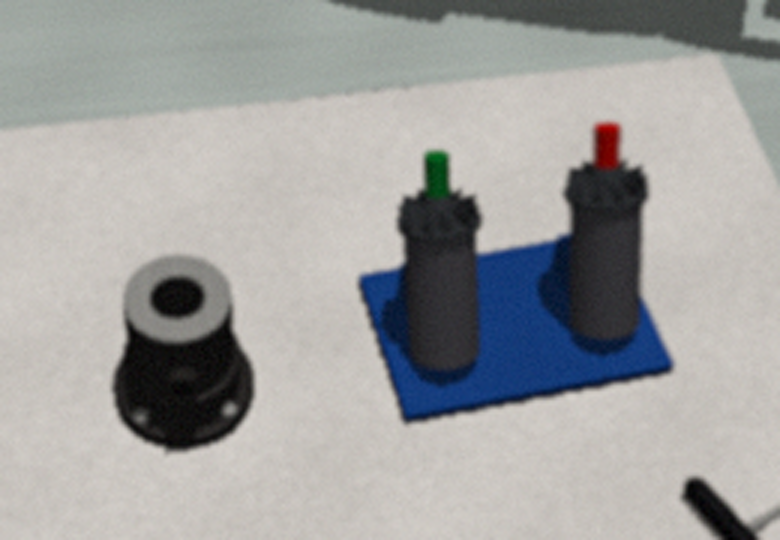

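View pics/t1.png

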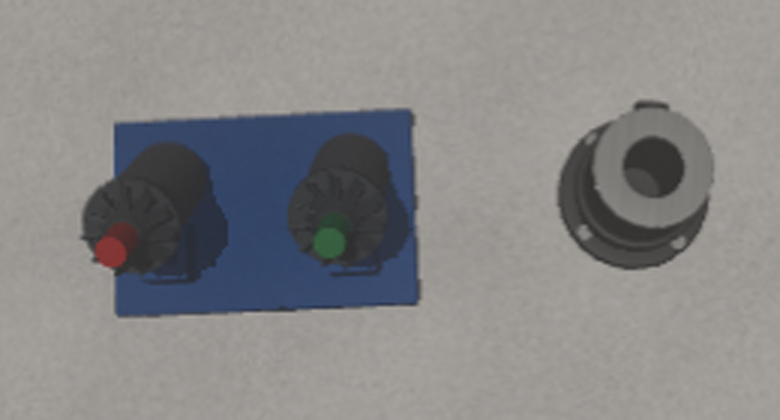

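The scene shows the green-ended shaft in the tube nearer the iron housing, with its boss end at about (325.7,161.7) in scene and (220,210.7) in top. The bore rim centre is at (239.3,209.5) in scene and (327.7,185.8) in top. The red-ended shaft is in the other tube.

```bash
cat > h.py <<'E'
import numpy as np,cv2
from workcell import ctrl
from scipy.spatial.transform import Rotation as R
np.set_printoptions(precision=2,suppress=True)
def ray(n,p):
    c=ctrl.camera_info(n);K=np.array(c["camera_matrix"]);T=np.array(c["world_from_camera"])
    q=cv2.undistortPoints(np.array([[p]],float),K,np.array(c["distortion"])).ravel()
    d=T[:3,:3]@[q[0],-q[1],-1]; return T[:3,3],d/np.linalg.norm(d)
def atz(n,p,z):
    o,d=ray(n,p); return o+d*(z-o[2])/d[2]
def tri(ps,pt):
    A=0;b=0;L=[ray("scene",ps),ray("top",pt)]
    for o,d in L: P=np.eye(3)-np.outer(d,d);A=A+P;b=b+P@o
    X=np.linalg.solve(A,b); return X,[np.linalg.norm(np.cross(X-o,d)) for o,d in L]
def proj(n,X):
    c=ctrl.camera_info(n);T=np.linalg.inv(np.array(c["world_from_camera"]))
    x=(T[:3,:3]@np.atleast_2d(X).T).T+T[:3,3]; x=x*[1,-1,-1]
    return cv2.projectPoints(x,np.zeros(3),np.zeros(3),np.array(c["camera_matrix"]),np.array(c["distortion"]))[0].reshape(-1,2)
E
python3 - <<'E'
from h import *
S=lambda x,y:((x-1)/3+180,(y-1)/3+110)
T=lambda x,y:((x-1)/3+110,(y-1)/3+130)
print("housing",tri(S(178,299),T(653.5,167.5)),atz("scene",S(178,299),110),atz("top",T(653.5,167.5),110))
g=tri(S(436.5,156),T(330,242));r=tri(S(607,128),T(111,252));print("g",g,"r",r,np.linalg.norm(g[0]-r[0]))
d=r[0]-g[0];yaw=np.arctan2(-d[0],d[1]);print("yaw from bosses",yaw)
for z in(0,10):
  c=[atz("top",T(*p),z) for p in((115,124),(412,110),(418,303),(117,316))];c=np.array(c)
  e1=c[0]-c[1];e2=c[3]-c[2];print(z,c.mean(0),np.linalg.norm(e1),np.linalg.norm(e2),np.linalg.norm(c[3]-c[0]),np.linalg.norm(c[2]-c[1]),[np.arctan2(-e[0],e[1]) for e in(e1,e2)])
# predicted model
for yaw in (-0.08,-.04,0,.04):
  ax=R.from_euler("zy",[yaw,-np.radians(25)]).apply([0,0,1]);f=g[0]
  P=[f,f-ax*28,f-ax*(147-95),f-ax*(152)]
  print(yaw,"scene",((proj("scene",P)-[180,110])*3+1).round(0).tolist(),"top",((proj("top",P)-[110,130])*3+1).round(0).tolist())
E
```

```text
housing (array([585.11, -84.89, 104.62]), [np.float64(1.2002251635225083), np.float64(1.200225163522463)]) [589.56 -83.96 110.  ] [583.96 -85.38 110.  ]
g (array([530.37,  96.73, 154.52]), [np.float64(1.1955464344113522), np.float64(1.195546434411366)]) r (array([521.56, 217.18, 153.23]), [np.float64(0.8077618465631228), np.float64(0.8077618465628971)]) 120.77782462537445
yaw from bosses 0.07303306190174448
0 [566.05 159.89   0.  ] 202.4605925486747 201.35944028519282 130.51396074518993 130.10325115602572 [np.float64(0.0710141145840756), np.float64(0.07306275568532922)]
10 [564.71 158.11  10.  ] 200.0518807002451 198.96382905289096 128.96121154261684 128.55538824288433 [np.float64(0.07101411458407601), np.float64(0.07306275568532906)]
-0.08 scene [[435.0, 156.0], [435.0, 195.0], [436.0, 227.0], [437.0, 354.0]] top [[328.0, 242.0], [334.0, 226.0], [339.0, 213.0], [358.0, 168.0]]
-0.04 scene [[435.0, 156.0], [435.0, 195.0], [436.0, 227.0], [437.0, 354.0]] top [[328.0, 242.0], [334.0, 226.0], [339.0, 213.0], [358.0, 168.0]]
0 scene [[435.0, 156.0], [435.0, 195.0], [436.0, 227.0], [437.0, 354.0]] top [[328.0, 242.0], [334.0, 226.0], [339.0, 213.0], [358.0, 168.0]]
0.04 scene [[435.0, 156.0], [435.0, 195.0], [436.0, 227.0], [437.0, 354.0]] top [[328.0, 242.0], [334.0, 226.0], [339.0, 213.0], [358.0, 168.0]]
```

```bash
cat >> h.py <<'E'
YAW=.072
def Rt(lean,yaw=YAW): # tool rotation holding a shaft leaning `lean` deg towards -x(yaw)
    return R.from_euler("ZY",[yaw,-np.radians(lean)])*R.from_matrix([[0,1,0],[1,0,0],[0,0,-1.]])
def axis(lean,yaw=YAW): return -Rt(lean,yaw).apply([0,0,1])
def delta(pos,rot):
    o=ctrl.get_obs();R0=R.from_rotvec(o["orientation"]);p=np.array(o["ee_pos"])
    dr=R0.inv()*rot; print("translation",R0.inv().apply(pos-p).round(1).tolist(),"angular",dr.as_rotvec().round(3).tolist(),"deg",np.degrees(dr.magnitude()).round(1))
E
python3 - <<'E'
from h import *
S=lambda x,y:((x-1)/3+180,(y-1)/3+110)
T=lambda x,y:((x-1)/3+110,(y-1)/3+130)
for z in(154,157,160): print(z,atz("scene",S(436.5,156),z),atz("top",T(330,242),z))
f=np.array([531,96.5,157.])
ax=axis(25);P=[f,f-ax*28,f-ax*52,f-ax*152]
print("scene",((proj("scene",P)-[180,110])*3+1).round(0).tolist(),"top",((proj("top",P)-[110,130])*3+1).round(0).tolist())
print(f+ax*40);delta(f+ax*40,Rt(25))
E
python3 -c "
import cv2;cv2.imwrite('pics/s2.png',cv2.imread('pics/scene0.png'))"
```

```text
154 [529.95  98.09 154.  ] [530.22  95.6  154.  ]
157 [532.63  97.23 157.  ] [529.89  95.23 157.  ]
160 [535.31  96.37 160.  ] [529.56  94.85 160.  ]
scene [[435.0, 154.0], [437.0, 193.0], [438.0, 225.0], [444.0, 352.0]] top [[328.0, 240.0], [333.0, 224.0], [337.0, 212.0], [351.0, 167.0]]
[514.14  95.28 193.25]
translation [-431.3, -329.3, 29.4] angular [-0.393, -0.236, 1.063] deg 66.3
```

View pics/s2.png

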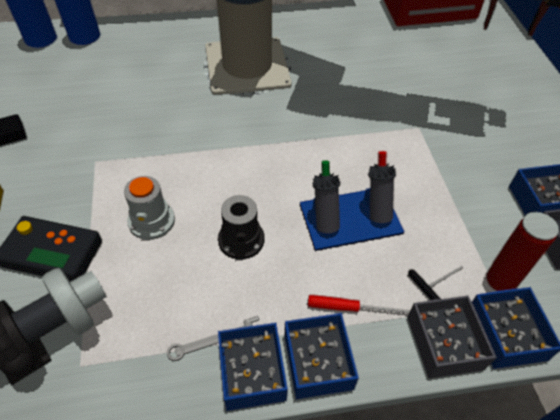

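The full view shows the orange-capped housing at about (148,205), well away from the planned path. Moving above the green boss.

```bash
python3 -m creep '[{"translation":[-54,-41,-5],"angular":[-0.05,-0.03,0.133],"jaw":1},{"translation":[-108,-82,-5],"angular":[-0.1,-0.06,0.266],"jaw":1},{"translation":[-162,-123,0],"angular":[-0.15,-0.09,0.4],"jaw":1},{"translation":[-216,-165,0],"angular":[-0.2,-0.12,0.532],"jaw":1},{"translation":[-270,-206,5],"angular":[-0.25,-0.15,0.665],"jaw":1},{"translation":[-324,-247,10],"angular":[-0.295,-0.177,0.8],"jaw":1},{"translation":[-378,-288,20],"angular":[-0.344,-0.206,0.93],"jaw":1},{"translation":[-431.3,-329.3,29.4],"angular":[-0.393,-0.236,1.063],"jaw":1}]'
python3 - <<'E'
from h import *
f=np.array([531,96.5,157.])
delta(f+axis(25)*40,Rt(25)); print(ctrl.get_obs()["qpos"])
E
```

```text
t: 1.5
ee_pos: [494.0, 132.4, 199.7]
orientation: [1.916, 2.05, 0.459]
ft_force: [1.1, 0.6, 0.4]
width: 87.8
grasp_force: 0.0
translation [-38.4, 13.1, 13.2] angular [0.004, 0.001, -0.004] deg 0.3
[ 0.3   0.15  2.18 -0.25  0.39  0.44]
```

```bash
python3 -m creep '[{"translation":[-19,7,7],"angular":[0,0,0],"jaw":1},{"translation":[-38,13,13],"angular":[0,0,0],"jaw":1},{"translation":[-38,13,13],"angular":[0,0,0],"jaw":1},{"translation":[-38,13,13],"angular":[0,0,0],"jaw":1},{"translation":[-38,13,13],"angular":[0,0,0],"jaw":1},{"translation":[-38,13,13],"angular":[0,0,0],"jaw":1},{"translation":[-38,13,13],"angular":[0,0,0],"jaw":1},{"translation":[-38,13,13],"angular":[0,0,0],"jaw":1}]'
python3 - <<'E'
from h import *
f=np.array([531,96.5,157.])
delta(f+axis(25)*40,Rt(25))
a=ctrl.get_image("scene")[90:290,230:430,::-1];b=ctrl.get_image("top")[110:310,130:330,::-1]
cv2.imwrite("pics/c3.png",cv2.resize(np.hstack([a,b]),None,fx=2,fy=2,interpolation=2))
E
```

```text
t: 2.5
ee_pos: [513.0, 97.6, 192.9]
orientation: [1.913, 2.056, 0.456]
ft_force: [0.1, 0.9, 0.4]
width: 88.0
grasp_force: 0.0
translation [-2.4, 1.0, 0.1] angular [0.0, -0.0, 0.0] deg 0.0
```

View pics/c3.png

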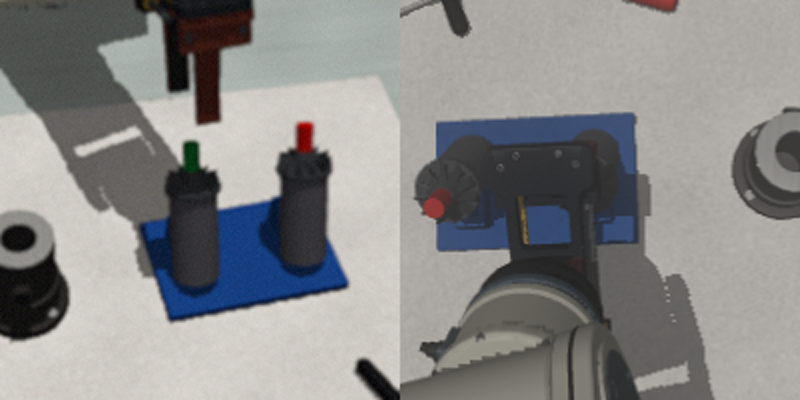

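Run:
```python
from h import *
o=ctrl.get_obs();r=R.from_rotvec(o["orientation"]);p=np.array(o["ee_pos"]);print(p)
P=[p+r.apply([x,y,0]) for y in(57,44,-44,-57) for x in(-10,10)]
print(((proj("scene",P)-[230,90])*2).round(0).tolist())
print(((proj("top",P)-[130,110])*2+[400,0]).round(0).tolist())
```

```text
[513.01  97.53 192.87]
[[197.0, 126.0], [218.0, 122.0], [193.0, 121.0], [214.0, 117.0], [167.0, 91.0], [186.0, 88.0], [164.0, 87.0], [183.0, 84.0]]
[[577.0, 145.0], [550.0, 146.0], [578.0, 161.0], [552.0, 163.0], [587.0, 269.0], [562.0, 270.0], [588.0, 285.0], [563.0, 286.0]]
```

Projecting the TCP puts the finger tip where the picture shows it, near (207,122), so the scene camera agrees with the robot. Descending along the shaft axis.

```bash
python3 -m creep '[{"translation":[-2,0.5,10],"angular":[0,0,0],"jaw":1},{"translation":[-2,0.5,22],"angular":[0,0,0],"jaw":1},{"translation":[-2,0.5,34],"angular":[0,0,0],"jaw":1},{"translation":[-2,0.5,46],"angular":[0,0,0],"jaw":1},{"translation":[-2,0.5,58],"angular":[0,0,0],"jaw":1},{"translation":[-2,0.5,65],"angular":[0,0,0],"jaw":1},{"translation":[-2,0.5,65],"angular":[0,0,0],"jaw":1},{"translation":[-2,0.5,65],"angular":[0,0,0],"jaw":1}]'
python3 - <<'E'
from h import *
f=np.array([531,96.5,157.])
delta(f-axis(25)*26,Rt(25))
a=ctrl.get_image("scene")[110:210,270:390,::-1];b=ctrl.get_image("top")[160:260,190:310,::-1]
cv2.imwrite("pics/c4.png",cv2.resize(np.hstack([a,b]),None,fx=3.3,fy=3.3,interpolation=2))
E
```

```text
t: 3.6
ee_pos: [541.1, 97.5, 134.4]
orientation: [1.913, 2.056, 0.456]
ft_force: [-0.0, 0.4, 1.1]
width: 87.7
grasp_force: 0.0
translation [-0.2, 0.4, 1.2] angular [0.001, 0.0, 0.0] deg 0.0
```

View pics/c4.png

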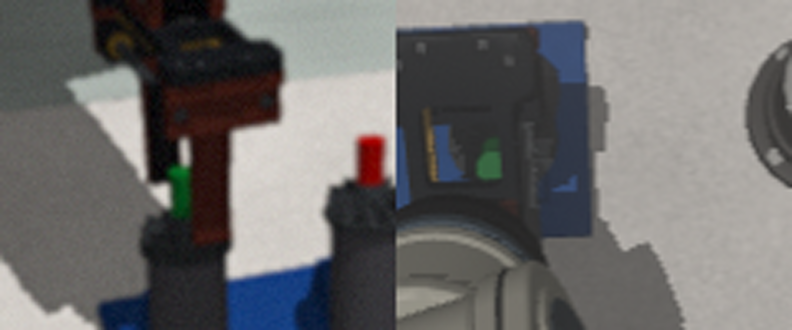

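The boss at (180,190) lies on the midline between the fingers, with its base level with the fingertips. Closing.

```bash
python3 -m creep '[{"translation":[0,0,1],"angular":[0,0,0],"jaw":0.6},{"translation":[0,0,1],"angular":[0,0,0],"jaw":0.3},{"translation":[0,0,1],"angular":[0,0,0],"jaw":0},{"translation":[0,0,1],"angular":[0,0,0],"jaw":0},{"translation":[0,0,1],"angular":[0,0,0],"jaw":0},{"translation":[0,0,1],"angular":[0,0,0],"jaw":0},{"translation":[0,0,1],"angular":[0,0,0],"jaw":0},{"translation":[0,0,1],"angular":[0,0,0],"jaw":0}]'
python3 -c "
from h import *
o=ctrl.get_obs();print(o['moment'],o['qpos'])"
```

```text
t: 4.7
ee_pos: [540.8, 97.4, 132.9]
orientation: [1.914, 2.057, 0.455]
ft_force: [-2.0, 0.4, -1.2]
width: 17.5
grasp_force: 30.0
[-0.12  0.5  -0.04] [ 0.18  0.33  2.15 -0.21  0.23  0.3 ]
```

```bash
python3 -m creep '[{"translation":[0,0,-8],"angular":[0,0,0],"jaw":0},{"translation":[0,0,-22],"angular":[0,0,0],"jaw":0},{"translation":[0,0,-38],"angular":[0,0,0],"jaw":0},{"translation":[0,0,-56],"angular":[0,0,0],"jaw":0},{"translation":[0,0,-74],"angular":[0,0,0],"jaw":0},{"translation":[0,0,-92],"angular":[0,0,0],"jaw":0},{"translation":[0,0,-110],"angular":[0,0,0],"jaw":0},{"translation":[0,0,-125],"angular":[0,0,0],"jaw":0}]'
python3 -c "
from h import *
o=ctrl.get_obs();print(o['moment'],o['qpos'])"
```

```text
t: 5.7
ee_pos: [487.9, 93.7, 247.7]
orientation: [1.913, 2.056, 0.457]
ft_force: [0.9, -0.4, -4.4]
width: 17.5
grasp_force: 30.0
[-0.11  0.55  0.04] [ 0.2   0.03  2.16 -0.11  0.51  0.21]
```

Run:
```python
from h import *
H=np.array([585,-84.7,0]);delta(H+[0,0,140]+axis(21,0)*119,Rt(21,0))
```

```text
translation [-181.8, 38.9, 14.5] angular [0.071, -0.028, 0.066] deg 5.8
```

```bash
python3 -m creep '[{"translation":[-15,3,1],"angular":[0.006,-0.002,0.005],"jaw":0},{"translation":[-45,10,3],"angular":[0.018,-0.007,0.016],"jaw":0},{"translation":[-80,17,6],"angular":[0.03,-0.012,0.028],"jaw":0},{"translation":[-115,25,9],"angular":[0.045,-0.018,0.042],"jaw":0},{"translation":[-150,32,12],"angular":[0.06,-0.023,0.055],"jaw":0},{"translation":[-175,37.5,14],"angular":[0.07,-0.027,0.064],"jaw":0},{"translation":[-182,39,14.5],"angular":[0.071,-0.028,0.066],"jaw":0},{"translation":[-182,39,14.5],"angular":[0.071,-0.028,0.066],"jaw":0}]'
python3 - <<'E'
from h import *
o=ctrl.get_obs();print(o["qpos"])
H=np.array([585,-84.7,0]);delta(H+[0,0,140]+axis(21,0)*119,Rt(21,0))
a=ctrl.get_image("scene");b=ctrl.get_image("top")
cv2.imwrite("pics/a5.png",a[:,:,::-1]);cv2.imwrite("pics/b5.png",b[:,:,::-1])
r=R.from_rotvec(o["orientation"]);t=o["ee_pos"]+r.apply([0,0,119]);print(t,proj("scene",t),proj("top",t))
cv2.imwrite("pics/c5.png",cv2.resize(np.hstack([a[130:270,180:310,::-1],b[130:270,270:400,::-1]]),None,fx=3,fy=3,interpolation=2))
E
```

```text
t: 6.7
ee_pos: [542.8, -84.8, 249.9]
orientation: [2.022, 2.022, 0.374]
ft_force: [-0.9, 0.5, -4.1]
width: 17.3
grasp_force: 30.0
[-0.22  0.14  2.01  0.13  0.64 -0.31]
translation [0.1, 0.0, -1.2] angular [-0.001, -0.0, -0.0] deg 0.1
[585.29 -84.74 138.79] [[237.65 198.5 ]] [[329.38 181.77]]
```

View pics/c5.png

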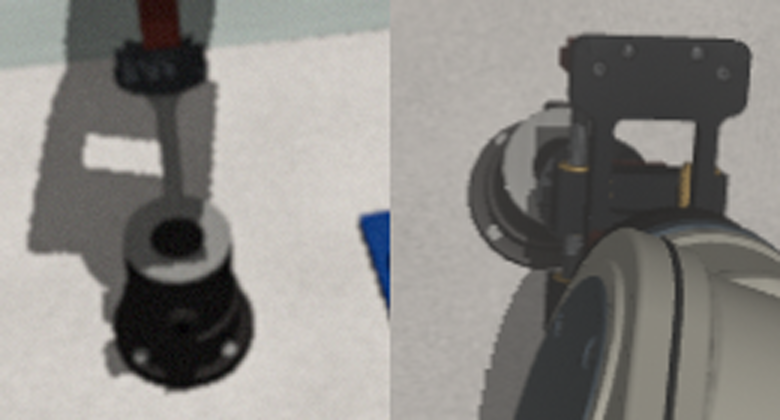

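The shaft comes down to about (174,200) in the crop, but its end merges with the grey rim. Zooming in.

Run:
```python
from h import *
a=cv2.imread("pics/a5.png")[135:235,205:275]
a=cv2.resize(a,None,fx=6,fy=6,interpolation=2)
a=np.clip(a.astype(float)*1.4,0,255).astype(np.uint8)
o=ctrl.get_obs();r=R.from_rotvec(o["orientation"]);
P=[o["ee_pos"]+r.apply([0,0,119-s]) for s in(0,20,71,83,95)]
for p in proj("scene",P): cv2.circle(a,tuple(int(v) for v in (p-[205,135])*6+3),3,(0,0,255),-1)
cv2.imwrite("pics/a6.png",a)
```

```text
(no output)
```

View pics/a6.png

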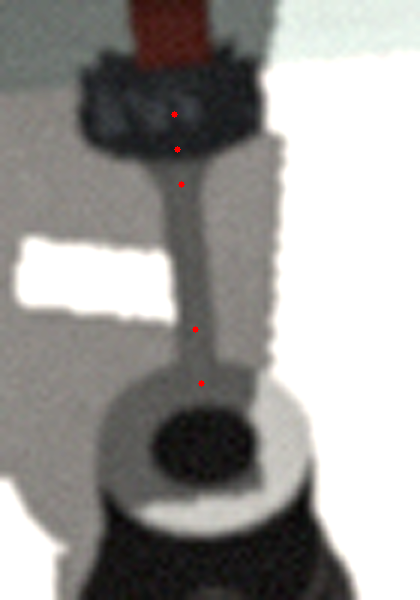

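The overlay follows the shaft, so the hold is straight, and the tip stands above the bore's far side. Entering tilted, tip to z≈92.

Run:
```python
from h import *
H=np.array([587.5,-84.5,0])
for z in(125,92):delta(H+[1,0,z]+axis(21,0)*119,Rt(21,0))
```

```text
translation [-0.4, -1.8, 14.0] angular [-0.001, -0.001, 0.001] deg 0.1
translation [-0.4, -13.6, 44.8] angular [-0.001, -0.001, 0.001] deg 0.1
```

```bash
python3 -m creep '[{"translation":[-0.4,-1,6],"angular":[0,0,0],"jaw":0},{"translation":[-0.4,-1.8,14],"angular":[0,0,0],"jaw":0},{"translation":[-0.4,-4,20],"angular":[0,0,0],"jaw":0},{"translation":[-0.4,-6.5,26],"angular":[0,0,0],"jaw":0},{"translation":[-0.4,-9,33],"angular":[0,0,0],"jaw":0},{"translation":[-0.4,-11.5,39],"angular":[0,0,0],"jaw":0},{"translation":[-0.4,-13.6,45],"angular":[0,0,0],"jaw":0},{"translation":[-0.4,-13.6,45],"angular":[0,0,0],"jaw":0}]'
python3 - <<'E'
from h import *
o=ctrl.get_obs();print(o["moment"])
r=R.from_rotvec(o["orientation"]);print(o["ee_pos"]+r.apply([0,0,119]))
a=ctrl.get_image("scene");cv2.imwrite("pics/a7.png",cv2.resize(a[135:235,205:275,::-1],None,fx=5,fy=5,interpolation=2))
E
```

```text
t: 7.8
ee_pos: [546.3, -85.2, 202.4]
orientation: [2.022, 2.023, 0.373]
ft_force: [-0.4, -1.0, -4.3]
width: 17.7
grasp_force: 30.0
[-0.02  0.49  0.03]
[588.7  -85.17  91.22]
```

View pics/a7.png

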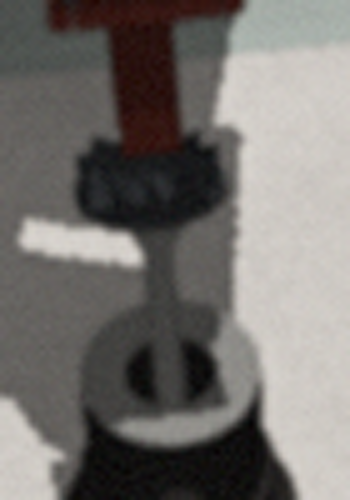

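The shaft runs into the bore at about (172,375), centred side to side, and its tip is hidden behind the near rim. There is no contact force. Straightening about the tip.

Run:
```python
from h import *
H=np.array([587.,-84.5,0])
for l in(17,13.5,10,6.5,3,0):delta(H+[l/21*1.5,0,91]+axis(l,0)*119,Rt(l,0))
```

```text
translation [0.7, 7.1, 0.6] angular [0.069, -0.0, 0.0] deg 3.9
translation [0.7, 14.1, 1.2] angular [0.13, -0.0, 0.0] deg 7.4
translation [0.7, 21.1, 2.3] angular [0.191, -0.0, 0.0] deg 10.9
translation [0.7, 27.9, 3.8] angular [0.252, -0.0, 0.0] deg 14.4
translation [0.7, 34.7, 5.7] angular [0.313, -0.0, 0.0] deg 17.9
translation [0.7, 40.4, 7.7] angular [0.365, -0.0, 0.0] deg 20.9
```

```bash
python3 -m creep '[{"translation":[0.7,7.1,0.6],"angular":[0.069,0,0],"jaw":0},{"translation":[0.7,14.1,1.2],"angular":[0.13,0,0],"jaw":0},{"translation":[0.7,21.1,2.3],"angular":[0.191,0,0],"jaw":0},{"translation":[0.7,27.9,3.8],"angular":[0.252,0,0],"jaw":0},{"translation":[0.7,34.7,5.7],"angular":[0.313,0,0],"jaw":0},{"translation":[0.7,40.4,7.7],"angular":[0.365,0,0],"jaw":0},{"translation":[0.7,40.4,7.7],"angular":[0.365,0,0],"jaw":0},{"translation":[0.7,40.4,7.7],"angular":[0.365,0,0],"jaw":0}]'
python3 - <<'E'
from h import *
o=ctrl.get_obs();print(o["moment"])
r=R.from_rotvec(o["orientation"]);print(o["ee_pos"]+r.apply([0,0,119]),r.apply([0,0,1]))
a=ctrl.get_image("scene");b=ctrl.get_image("top")
a=cv2.resize(a[135:235,205:275,::-1],None,fx=5,fy=5,interpolation=2);b=cv2.resize(b[135:235,290:360,::-1],None,fx=5,fy=5,interpolation=2)
cv2.imwrite("pics/a8.png",np.hstack([a,b]))
E
```

```text
t: 8.85
ee_pos: [586.7, -84.5, 210.1]
orientation: [2.22, 2.221, 0.001]
ft_force: [-0.4, 0.4, -4.9]
width: 17.5
grasp_force: 30.0
[ 0.06  0.07 -0.03]
[586.8  -84.5   91.13] [ 0. -0. -1.]
```

View pics/a8.png

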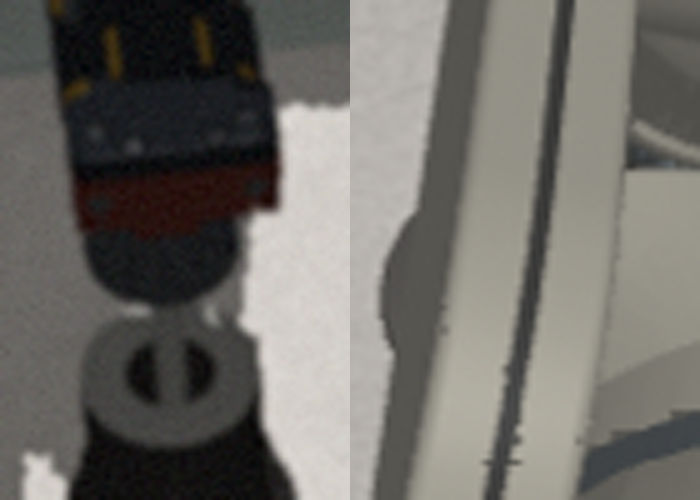

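The shaft is upright and central in the bore at (172,372). Lowering.

```bash
python3 -m creep '[{"translation":[0,0,6],"angular":[0,0,0],"jaw":0},{"translation":[0,0,14],"angular":[0,0,0],"jaw":0},{"translation":[0,0,22],"angular":[0,0,0],"jaw":0},{"translation":[0,0,30],"angular":[0,0,0],"jaw":0},{"translation":[0,0,38],"angular":[0,0,0],"jaw":0},{"translation":[0,0,46],"angular":[0,0,0],"jaw":0},{"translation":[0,0,54],"angular":[0,0,0],"jaw":0},{"translation":[0,0,60],"angular":[0,0,0],"jaw":0}]'
```

```text
t: 9.95
ee_pos: [587.0, -84.5, 149.7]
orientation: [2.221, 2.222, 0.0]
ft_force: [0.0, -0.5, -3.5]
width: 17.4
grasp_force: 30.0
```

```bash
python3 -m creep '[{"translation":[0,0,2],"angular":[0,0,0],"jaw":0},{"translation":[0,0,4],"angular":[0,0,0],"jaw":0},{"translation":[0,0,6],"angular":[0,0,0],"jaw":0},{"translation":[0,0,8],"angular":[0,0,0],"jaw":0},{"translation":[0,0,10],"angular":[0,0,0],"jaw":0},{"translation":[0,0,11],"angular":[0,0,0],"jaw":0},{"translation":[0,0,12],"angular":[0,0,0],"jaw":0},{"translation":[0,0,12],"angular":[0,0,0],"jaw":0}]'
```

```text
t: 10.95
ee_pos: [587.1, -84.5, 138.2]
orientation: [2.221, 2.222, 0.001]
ft_force: [1.4, 0.5, -4.4]
width: 17.4
grasp_force: 30.0
```

```bash
python3 -m creep '[{"translation":[0,0,0.5],"angular":[0,0,0],"jaw":0},{"translation":[0,0,1],"angular":[0,0,0],"jaw":0},{"translation":[0,0,1.5],"angular":[0,0,0],"jaw":0},{"translation":[0,0,2],"angular":[0,0,0],"jaw":0},{"translation":[0,0,2.5],"angular":[0,0,0],"jaw":0},{"translation":[0,0,3],"angular":[0,0,0],"jaw":0},{"translation":[0,0,3.5],"angular":[0,0,0],"jaw":0},{"translation":[0,0,4],"angular":[0,0,0],"jaw":0}]'
```

```text
t: 11.95
ee_pos: [587.1, -84.6, 134.5]
orientation: [2.221, 2.221, 0.001]
ft_force: [-3.0, 1.0, 2.0]
width: 17.2
grasp_force: 30.0
```

```bash
python3 -m creep '[{"translation":[0,0,0.3],"angular":[0,0,0],"jaw":0},{"translation":[0,0,0.6],"angular":[0,0,0],"jaw":0},{"translation":[0,0,0.8],"angular":[0,0,0],"jaw":0},{"translation":[0,0,1],"angular":[0,0,0],"jaw":0},{"translation":[0,0,1],"angular":[0,0,0],"jaw":0},{"translation":[0,0,1],"angular":[0,0,0],"jaw":0},{"translation":[0,0,1],"angular":[0,0,0],"jaw":0},{"translation":[0,0,1],"angular":[0,0,0],"jaw":0}]'
```

```text
t: 12.95
ee_pos: [587.1, -84.5, 134.5]
orientation: [2.22, 2.221, 0.001]
ft_force: [-4.6, 0.7, 8.9]
width: 17.3
grasp_force: 30.0
```

The arm stopped at z=134.5 with the upward force rising, so the wheel is on the rim. Releasing.

```bash
python3 -m creep '[{"translation":[0,0,-1],"angular":[0,0,0],"jaw":0.15},{"translation":[0,0,-1],"angular":[0,0,0],"jaw":0.3},{"translation":[0,0,-1],"angular":[0,0,0],"jaw":0.5},{"translation":[0,0,-1],"angular":[0,0,0],"jaw":0.8},{"translation":[0,0,-1],"angular":[0,0,0],"jaw":1},{"translation":[0,0,-1],"angular":[0,0,0],"jaw":1},{"translation":[0,0,-1],"angular":[0,0,0],"jaw":1},{"translation":[0,0,-1],"angular":[0,0,0],"jaw":1}]'
python3 -m creep '[{"translation":[0,0,-10],"angular":[0,0,0],"jaw":1},{"translation":[0,0,-25],"angular":[0,0,0],"jaw":1},{"translation":[0,0,-45],"angular":[0,0,0],"jaw":1},{"translation":[0,0,-65],"angular":[0,0,0],"jaw":1},{"translation":[0,0,-85],"angular":[0,0,0],"jaw":1},{"translation":[0,0,-100],"angular":[0,0,0],"jaw":1},{"translation":[0,0,-100],"angular":[0,0,0],"jaw":1},{"translation":[0,0,-100],"angular":[0,0,0],"jaw":1}]'
python3 - <<'E'
from h import *
a=ctrl.get_image("scene")
cv2.imwrite("pics/a9.png",cv2.resize(a[120:270,190:420,::-1],None,fx=3,fy=3,interpolation=2))
E
```

```text
t: 13.95
ee_pos: [587.1, -84.6, 134.3]
orientation: [2.221, 2.221, 0.001]
ft_force: [0.9, 0.0, -0.5]
width: 82.8
grasp_force: 0.0
t: 14.95
ee_pos: [586.7, -84.4, 233.9]
orientation: [-2.221, -2.222, 0.0]
ft_force: [0.4, -0.8, -0.4]
width: 87.8
grasp_force: 0.0
```

View pics/a9.png

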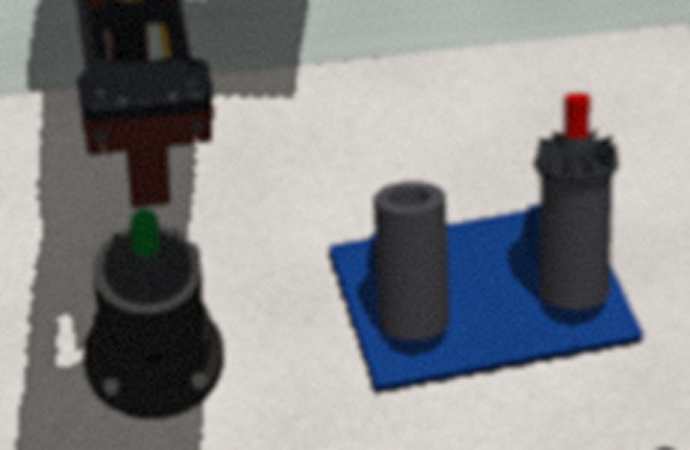

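The green-ended shaft stands upright and seated in the iron housing, with its boss at (145,232). The worn shaft is still in the rack and the gripper is clear.

```bash
python3 -c "
from workcell import ctrl
print(ctrl.close_job())"
```

```text
the job is handed in; nothing more can be done
None
```

The green-ended shaft is seated upright in the dark iron housing and released, the worn shaft was left in the rack, and the job was handed in at about 15 s of robot time; the hand-in returned no verdict.

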